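# Unstack the printing blocks onto their colour trays

## Robot

A 6-joint arm with a two-finger parallel gripper is mounted at the origin on the work surface. World frame = base frame: x ahead of the robot, y to its left, z up, the work surface at z = 0. Lengths are in m, angles in rad, forces in N, time in s.
With the tool pointing down it reaches from about 0.35 to 0.725 m from the base axis. Payload 4.3 kg.
Tool frame: the origin (TCP) lies between the finger pads; the fingertips stand 25 mm ahead of it and the grasp point (between the pads) lies 6 mm ahead of it; z points along the fingers, y is the line along which they close (so a half turn about z gives the same grasp; the last joint's range is limited). The gripper opens to 85 mm and grips with 20 to 120 N. Pads are 22 mm wide; open, the fingers measure 114 mm over their backs; the gripper's body (76 mm by 85 mm) begins 54 mm behind the grasp point. The pads swing forward as they close: fully open they stand 13 mm farther back than shut.
Start: joints at [-1.308, 0.377, 0.081, 1.274, 0, 1.46], TCP at [0.209, -0.536, 0.256] pointing down, gripper open.
Joint ranges: [-2.72, 2.72], [-0.84, 1.66], [-1.02, 1.22], [-1.77, 2.12], [-1.37, 1.28], [-3.14, 3.14]. Speed limits (rad/s): [2.57, 2.57, 3.14, 3.14, 3.14, 3.14].

## Interface

Orientations are given as a unit quaternion [x, y, z, w].
In Python, from rig import * gives the robot as it stands.
- The arm moves only by the tool move_tool, called after "Emit:" as name([rows], argument=value, ...), one row to a line, values as JSON. Schema: {"type":"object","properties":{"steps":{"type":"array","items":{"type":"array","items":{"type":"number"},"minItems":4,"maxItems":4},"minItems":1,"maxItems":12},"finger_gap":{"type":"number"},"force":{"type":"number"},"only":{"type":"string"},"quiet":{"type":"boolean"},"lines":{"type":"string"}},"required":["steps"],"additionalProperties":false}. steps is a list of rows, 1 to 12 of them, each of 4 numbers: dx, dy, dz in m, then a turn about the tool's z in rad; each row is the pose to reach, as a shift and turn from the pose commanded when the call began, along the tool's axes at that moment; what a row does not reach only later rows make up. A row lasts 1/8 s, in which the tool goes at most 0.0625 m and 0.188 rad, less where a joint would pass 70% of its speed; a pose out of reach is approached as far as the arm can. finger_gap is the finger opening in m, set as the call begins (left out keeps the last). The fingers move at their own pace and stop on an object; force is the grip in N (left out, the last holds). Time passes only in rows, so rows that do not move let the fingers close. The tool returns the time, the measured TCP pose, the force, the opening and the grip force at its end. only (a regular expression) keeps the lines of the reply that match it, lines (a string "A,B") keeps lines A to B, and quiet returns only ok. Input that does not fit is refused with a message, and nothing moves.
- get_obs(): the state, without advancing time (a new reading comes with each control period).
- grab_frame(name): name is "side" or "top"; returns the picture (400x640x3 uint8, red, green, blue); there is no depth.
- get_calibration(name): a dict with "mtx" (3x3 intrinsics, pixels), "position" and "rotation" of the camera in the world. Camera axes: x right, y up, looking along -z (the intrinsics and any distortion apply to the point x, -y, -z); pixel columns grow to the right and rows downward; lengths in m; the calibration is good to about 2 mm. A picture is of the moment at which its call begins. get_calibration takes no time and is no camera call.
- finish_job(): hands the job in; it is judged then, once.
The state is a dict: "time": time; "joints": joint angles; "joint_vel": joint speeds; "joint_efforts": joint torques, N m; "tcp_pos": TCP position; "orientation": TCP orientation; "contact_force": force on the tool from outside, world axes, zero at the start; "ft_torque": the same for the moment, N m; "grip_width": finger opening in m; "grip_force": force on a finger pad.
Only numpy, scipy, OpenCV 4.12 (cv2) and the standard library are available. Lean on these libraries where they do the work, as an engineer would, in place of code of your own. Each camera call takes 0.05 s, during which the arm holds its last target. There are 200 camera calls.

## Task

Get the table ready for printing: take the stack of hand printing blocks apart and set each block face down on the bed of the tray of its own colour, in the middle of the tray and square with it (long side along long side). Put the blocks down gently, do not drop them, and leave the two dye jars where they stand.

Things in the scene. Friction and masses are not known exactly. Their poses are not given: they have to be found in the camera images.
- block_white: white printing block, top of the stack, on the yellow one's grip. Brown wood, white shoulder: body 62 x 42 mm (x by y), 22 thick, flat carved face below; on top a centred grip bar 42 long (x), 22 wide (y), 20 high, flat upright sides: pinch its 22 mm. 42 high in all, about 60 g. Origin: underside centre; z up. Stacked loose and flat, within 5 mm and 0.12 rad of the grip below. Half-turn symmetric.
- block_yellow: yellow printing block, on the green one's grip. Brown wood, yellow shoulder: body 80 x 58 mm (x by y), 22 thick, flat carved face below; on top a centred grip bar 54 long (x), 30 wide (y), 20 high, flat upright sides: pinch its 30 mm. 42 high in all, about 110 g. Origin: underside centre; z up. Stacked loose and flat, within 5 mm and 0.12 rad of the grip below. Half-turn symmetric.
- block_green: green printing block, on the blue one's grip. Brown wood, green shoulder: body 98 x 74 mm (x by y), 22 thick, flat carved face below; on top a centred grip bar 68 long (x), 38 wide (y), 20 high, flat upright sides: pinch its 38 mm. 42 high in all, about 180 g. Origin: underside centre; z up. Stacked loose and flat, within 5 mm and 0.12 rad of the grip below. Half-turn symmetric.
- block_blue: blue printing block, bottom of the stack, on the table. Brown wood, blue shoulder: body 120 x 92 mm (x by y), 22 thick, flat carved face below; on top a centred grip bar 84 long (x), 46 wide (y), 20 high, flat upright sides: pinch its 46 mm. 42 high in all, about 280 g. Origin: underside centre; z up. Stacked loose and flat, within 5 mm and 0.12 rad of the grip below. Half-turn symmetric.
- tray_white: white colour tray, fixed on the table: shallow pale wooden tray 162 x 134 mm outside (x by y), 24 mm high, walls 8 mm thick, with a flat hard bed dyed white, 146 x 118 mm, 10 mm above the table. Origin: centre of its underside, on the table; x along its long side. All trays are alike but for colour.
- tray_yellow: yellow colour tray, fixed on the table: shallow pale wooden tray 162 x 134 mm outside (x by y), 24 mm high, walls 8 mm thick, with a flat hard bed dyed yellow, 146 x 118 mm, 10 mm above the table. Origin: centre of its underside, on the table; x along its long side. All trays are alike but for colour.
- tray_green: green colour tray, fixed on the table: shallow pale wooden tray 162 x 134 mm outside (x by y), 24 mm high, walls 8 mm thick, with a flat hard bed dyed green, 146 x 118 mm, 10 mm above the table. Origin: centre of its underside, on the table; x along its long side. All trays are alike but for colour.
- tray_blue: blue colour tray, fixed on the table: shallow pale wooden tray 162 x 134 mm outside (x by y), 24 mm high, walls 8 mm thick, with a flat hard bed dyed blue, 146 x 118 mm, 10 mm above the table. Origin: centre of its underside, on the table; x along its long side. All trays are alike but for colour.
- jar_orange: closed amber glass dye jar with an orange lid, 58 mm across, 82 mm high, 220 g, standing loose on the table. Origin: centre of its underside. Not to be moved.
- jar_black: closed amber glass dye jar with a black lid, 58 mm across, 82 mm high, 220 g, standing loose on the table. Origin: centre of its underside. Not to be moved.
Not all that is in view belongs to the job. There is more than one size of the tray_white; the one meant has the size given above.

How it is judged:
At the end, for the whole second after the job is handed in: Each of the four blocks lies flat (within 0.07 rad), face down on the bed of the tray of its own colour, its centre within 15 mm of the tray's centre and its long side within 0.2 rad of the tray's long side (either way round), released and at rest (horizontal distance between block_white and tray_white below 0.015 m and z of block_white in the frame of tray_white between 0.005 and 0.015 m and angle between each of block_white, block_yellow, block_green, block_blue's own z axis and vertical below 0.07 rad and angle between the x axis of block_white and the x axis of tray_white, either way round below 0.2 rad and linear speed of each of block_white, block_yellow, block_green, block_blue below 0.02 m/s and angular speed of each of block_white, block_yellow, block_green, block_blue below 0.2 rad/s and contact force between the fingers and block_white below 0.1 N and horizontal distance between block_yellow and tray_yellow below 0.015 m and z of block_yellow in the frame of tray_yellow between 0.005 and 0.015 m and angle between the x axis of block_yellow and the x axis of tray_yellow, either way round below 0.2 rad and contact force between the fingers and block_yellow below 0.1 N and horizontal distance between block_green and tray_green below 0.015 m and z of block_green in the frame of tray_green between 0.005 and 0.015 m and angle between the x axis of block_green and the x axis of tray_green, either way round below 0.2 rad and contact force between the fingers and block_green below 0.1 N and horizontal distance between block_blue and tray_blue below 0.015 m and z of block_blue in the frame of tray_blue between 0.005 and 0.015 m and angle between the x axis of block_blue and the x axis of tray_blue, either way round below 0.2 rad and contact force between the fingers and block_blue below 0.1 N); the robot touches nothing.
It fails at once if a block is dropped or knocked off: it moves faster than 0.6 m/s with no finger on it (a fall of about 18 mm) ((linear speed of block_white above 0.6 m/s and contact force between the fingers and block_white below 0.05 N) or (linear speed of block_yellow above 0.6 m/s and contact force between the fingers and block_yellow below 0.05 N) or (linear speed of block_green above 0.6 m/s and contact force between the fingers and block_green below 0.05 N) or (linear speed of block_blue above 0.6 m/s and contact force between the fingers and block_blue below 0.05 N)).
It fails at once if the jar with the orange lid is moved by more than 25 mm or tipped (distance of jar_orange from where it was at the start of the episode above 0.025 m or angle between jar_orange's own z axis and vertical above 0.3 rad).
It fails at once if the jar with the black lid is moved by more than 25 mm or tipped (distance of jar_black from where it was at the start of the episode above 0.025 m or angle between jar_black's own z axis and vertical above 0.3 rad).
It also fails if it takes over 125 s, if anything falls off the work surface, if the arm or the gripper's body presses on something with over 40 N, if the wrist force passes 120 N, or if a joint passes its speed limit or range.

## Working session

There is one attempt and no reset: what is moved stays moved. The work goes in short steps, Python scripts to look and compute and a tool call to move; the robot and the scene stay as the last step left them, time stands still between calls to the robot, and variables do not carry over. Pictures are saved under pics/ and viewed, at most 14 in all, crops included, and the job is handed in when it is done.

```bash
ls; mkdir -p pics
```

Run:
```python
from rig import *
import cv2,numpy as np
np.set_printoptions(precision=4,suppress=True)
for n in("side","top"):
    f=grab_frame(n); cv2.imwrite(f"pics/{n}0.png",f[:,:,::-1]); c=get_calibration(n); print(n,c)
print(get_obs())
```

```text
pics
side {'mtx': array([[464.6662,   0.    , 319.1996],
       [  0.    , 464.6662, 199.4434],
       [  0.    ,   0.    ,   1.    ]]), 'position': array([0.3001, 0.7666, 1.053 ]), 'rotation': array([-0.0389,  0.3414,  0.9304, -0.1277])}
top {'mtx': array([[508.0198,   0.    , 321.3822],
       [  0.    , 508.0198, 190.7995],
       [  0.    ,   0.    ,   1.    ]]), 'position': array([0.1532, 0.0183, 1.7849]), 'rotation': array([-0.0716,  0.0776,  0.7185, -0.6875])}
{'time': 0.1, 'joints': array([-1.3083,  0.378 ,  0.0798,  1.2744, -0.    ,  1.4605]), 'joint_vel': array([ 0.0004, -0.0005,  0.0039,  0.0012, -0.0004,  0.0004]), 'joint_efforts': array([  0.0008, -46.4694,  27.0582,   0.012 ,  -0.    ,   0.    ]), 'tcp_pos': array([ 0.2093, -0.535 ,  0.2555]), 'orientation': array([ 0.9827,  0.1853, -0.0001, -0.0009]), 'contact_force': array([-0.1894, -0.474 ,  0.2271]), 'ft_torque': array([-0.0027,  0.0189, -0.0022]), 'grip_force': 0.0, 'grip_width': 0.08560931420987639}
```

View pics/top0.png

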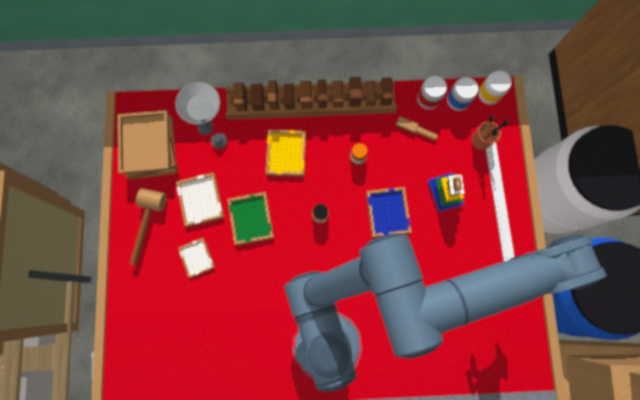

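View pics/side0.png

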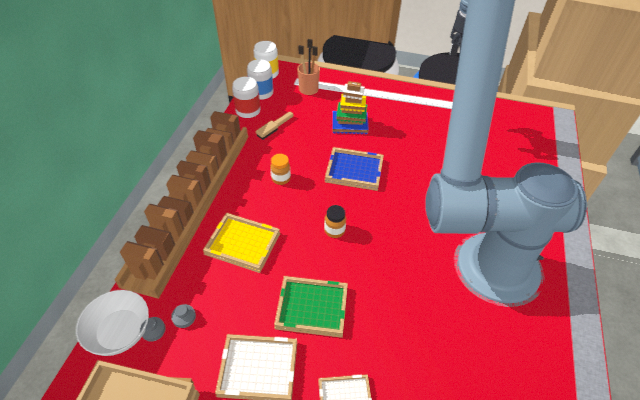

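The top view shows the stack at about (450,190) and the blue tray at (388,211), yellow at (285,153), green at (250,218), large white at (199,200) and the small decoy at (196,258). The jars are at (359,153) and (320,212). In the side view the stack is at about (352,110).

Create h.py:
```python
from rig import *
import cv2,numpy as np
from scipy.spatial.transform import Rotation as R
np.set_printoptions(precision=4,suppress=True)
def cam(n):
    c=get_calibration(n); return np.array(c["mtx"]),np.array(c["position"]),R.from_quat(c["rotation"]).as_matrix()
def rays(n,uv):
    K,p,M=cam(n); uv=np.atleast_2d(uv).astype(float)
    d=np.c_[(uv[:,0]-K[0,2])/K[0,0],-(uv[:,1]-K[1,2])/K[1,1],-np.ones(len(uv))]
    return p,d@M.T
def plane(n,uv,z):
    p,d=rays(n,uv); return p+d*((z-p[2])/d[:,2])[:,None]
def proj(n,P):
    K,p,M=cam(n); q=(np.atleast_2d(P)-p)@M
    return np.c_[K[0,2]-K[0,0]*q[:,0]/q[:,2],K[1,2]+K[1,1]*q[:,1]/q[:,2]]
def tri(ua,ub):
    p,d=rays("top",ua);q,e=rays("side",ub);d=d[0]/np.linalg.norm(d);e=e[0]/np.linalg.norm(e)
    s=np.linalg.lstsq(np.c_[d,-e],q-p,rcond=None)[0]; a=p+s[0]*d;b=q+s[1]*e
    return (a+b)/2,np.linalg.norm(a-b)
HUE=dict(yellow=((20,120,90),(35,255,255)),green=((45,80,40),(85,255,255)),blue=((105,120,40),(130,255,255)),white=((0,0,150),(180,60,255)))
def mask(f,c): return cv2.inRange(cv2.cvtColor(f,cv2.COLOR_RGB2HSV),*map(np.array,HUE[c]))
def rect(n,cnt,z):
    P=plane(n,cnt.reshape(-1,2),z)[:,:2]
    (c,s,a)=cv2.minAreaRect((P*1000).astype(np.float32))
    if s[0]<s[1]: a+=90; s=s[::-1]
    return np.array(c)/1000,np.array(s),(np.radians(a)+np.pi/2)%np.pi-np.pi/2
```

Run:
```python
from h import *
F={n:cv2.imread(f"pics/{n}0.png")[:,:,::-1].copy() for n in("top","side")}
T=dict(yellow=((285,153),(243,242)),green=((250,218),(312,306)),blue=((388,211),(355,168)),white=((199,200),(257,366)))
for c,pt in T.items():
    cen=[]
    for n,u in zip(("top","side"),pt):
        m=cv2.morphologyEx(mask(F[n],c),cv2.MORPH_CLOSE,np.ones((3,3)))
        m=cv2.morphologyEx(m,cv2.MORPH_OPEN,np.ones((5,5)))
        cs,_=cv2.findContours(m,cv2.RETR_EXTERNAL,cv2.CHAIN_APPROX_NONE)
        k=max(cs,key=lambda k:cv2.pointPolygonTest(k,(float(u[0]),float(u[1])),True))
        ce,s,a=rect(n,k,.017); cen.append(proj(n,[*ce,.017])[0])
        print(c,n,ce,s,round(a,3))
    print('  tri',tri(*cen))
for o,(a,b) in dict(orange=((359,148),(280,160)),black=((320,211),(336,213))).items(): print(o,tri(a,b))
a=cv2.resize(F["top"][160:230,410:490],None,fx=5,fy=5,interpolation=2)
b=cv2.resize(F["side"][75:145,312:392],None,fx=5,fy=5,interpolation=2)
cv2.imwrite("pics/c1.png",np.hstack([a,b])[:,:,::-1])
```

```text
yellow top [0.6819 0.1175] [156.1002 124.5944] 0.012
yellow side [0.6804 0.1159] [156.3631 130.0891] 0.093
  tri (array([0.6804, 0.1173, 0.0193]), np.float64(0.0016028223304607003))
green top [0.4458 0.2507] [152.0904 120.9358] 0.224
green side [0.4458 0.2479] [153.0459 123.9404] 0.276
  tri (array([0.4451, 0.2501, 0.0214]), np.float64(6.38268272627094e-05))
blue top [ 0.4476 -0.2379] [148.6255 120.9983] 0.173
blue side [ 0.4483 -0.2402] [147.1861 108.6997] 0.126
  tri (array([ 0.4475, -0.2375,  0.0197]), np.float64(0.0007201035467609115))
white top [0.5221 0.4294] [161.7062 127.2957] 0.298
white side [0.5205 0.4267] [157.651  130.4735] 0.341
  tri (array([0.5203, 0.4282, 0.0219]), np.float64(0.0015642551770720778))
orange (array([ 0.6592, -0.1427,  0.0833]), np.float64(0.010731653579395256))
black (array([0.4481, 0.0033, 0.0799]), np.float64(0.0009143328345702219))
```

View pics/c1.png

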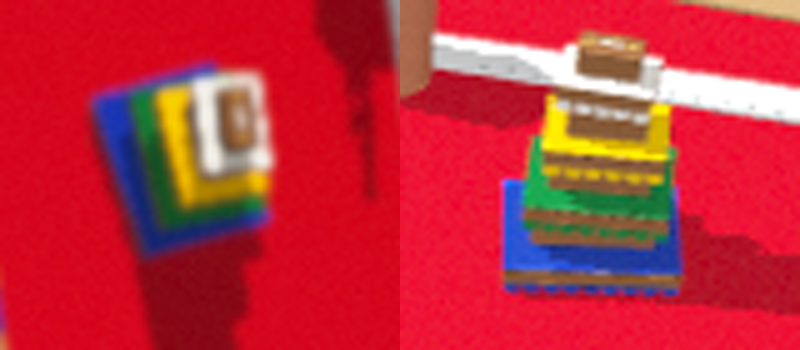

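The crop shows the four shoulders stacked, with the white shoulder's corners at about (448,176), (462,174), (464,193) and (451,196) in the top view. The long side runs roughly along world x. Next I measure the white block and get better tray angles from their outlines.

Add to h.py:
```python
def biggest(m,u):
    cs,_=cv2.findContours(m,cv2.RETR_EXTERNAL,cv2.CHAIN_APPROX_NONE)
    return max(cs,key=lambda k:cv2.pointPolygonTest(k,(float(u[0]),float(u[1])),True))
def nonred(f):
    h=cv2.cvtColor(f,cv2.COLOR_RGB2HSV)
    return cv2.bitwise_not(cv2.inRange(h,(0,190,0),(8,255,255))|cv2.inRange(h,(172,170,0),(180,255,255)))
def to_tool(P,yaw):
    "shift (tool axes) and turn from the measured pose to TCP P with tool x at world angle yaw (mod pi)"
    o=get_obs();M=R.from_quat(o["orientation"]).as_matrix()
    d=M.T@(np.array(P)-o["tcp_pos"]); y0=np.arctan2(M[1,0],M[0,0])
    t=(-(yaw-y0)+np.pi/2)%np.pi-np.pi/2
    print("tcp",o["tcp_pos"],"yaw",round(y0,3),"tilt",M[2,2].round(4),"SHIFT",d,"TURN",round(t,3),"j",o["joints"])
```

Run:
```python
from h import *
F={n:cv2.imread(f"pics/{n}0.png")[:,:,::-1].copy() for n in("top","side")}
T=dict(yellow=((285,153),(243,242)),green=((250,218),(312,306)),blue=((388,211),(355,168)),white=((199,200),(257,366)))
for c,pt in T.items():
    for n,u in zip(("top","side"),pt):
        m=cv2.morphologyEx(nonred(F[n]),cv2.MORPH_OPEN,np.ones((5,5)))
        print(c,n,*rect(n,biggest(m,u),.012))
f=F["top"]; m=mask(f,"white"); w=np.zeros_like(m); w[165:205,440:470]=m[165:205,440:470]
k=np.argwhere(w)[:,::-1]; ce,s,a=rect("top",k,.148); print("white block",ce,s,a)
# grip top: brown in both views
for n,(x0,y0,x1,y1) in dict(top=(448,172,466,196),side=(345,78,366,95)).items():
    h=cv2.cvtColor(F[n],cv2.COLOR_RGB2HSV); b=cv2.inRange(h,(5,80,60),(19,230,210)); w=np.zeros_like(b); w[y0:y1,x0:x1]=b[y0:y1,x0:x1]
    k=np.argwhere(w)[:,::-1]; print(n,len(k),k.min(0),k.max(0),k.mean(0),*rect(n,k,.168))
print(tri((457.6,183.6),(354.4,83.4)))
```

```text
yellow top [0.6836 0.1181] [173.5536 141.2583] -0.043541618558359474
yellow side [0.6816 0.1142] [175.833  151.3112] -0.07724192478249492
green top [0.4466 0.251 ] [172.2841 140.7762] 0.13934260531253373
green side [0.4463 0.247 ] [167.5552 149.0014] 0.14963859414624014
blue top [ 0.5611 -0.0046] [2480.9277 1459.6134] 1.5287799005928253
blue side [ 0.448  -0.2416] [167.7809 161.5584] 0.06553136464627896
white top [0.5227 0.4294] [176.467  144.7653] 0.23423876644159658
white side [0.5222 0.4249] [168.7957 145.8279] 0.21358393817245758
white block [ 0.5071 -0.4477] [64.4678 44.1112] 0.04719737307622496
top 98 [448 174] [460 195] [455.3367 184.9082] [ 0.5018 -0.4373] [71.345  39.2365] -0.09682428143590194
side 116 [345  81] [360  94] [353.0172  87.2586] [ 0.5042 -0.4271] [69.6634 40.277 ] -1.5039461855827563
(array([ 0.5041, -0.4485,  0.1708]), np.float64(0.0005947878417140072))
```

Emit:
move_tool([
  [0.05,0.005,0,0.05],
  [0.1,0.01,0,0.1],
  [0.15,0.015,0,0.15],
  [0.2,0.02,0,0.2],
  [0.25,0.025,0,0.25],
  [0.3,0.027,0,0.27],
  [0.308,0.027,0,0.27],
  [0.308,0.027,0,0.27],
], finger_gap=0.045, force=20)

```text
time: 1.1
tcp_pos: [0.5061, -0.4482, 0.2556]
orientation: [0.999, 0.052, -0.001, -0.0]
contact_force: [-0.9, -0.6, -0.2]
grip_width: 0.0449
grip_force: 0.0
```

Add to h.py:
```python
def rect2(n,pts,z,frac=.3):
    "min-area rectangle, then its side directions refined by line fits to the hull points in the middle of each side"
    P=(plane(n,pts.reshape(-1,2),z)[:,:2]*1000).astype(np.float32)
    c,s,a=rect(n,pts,z); 
    for it in range(3):
        e=np.array([np.cos(a),np.sin(a)]);g=np.array([-e[1],e[0]]);q=(P-c*1000)@np.c_[e,g]
        da=[];off={}
        for ax in(0,1):
            o=1-ax;lim=np.abs(q[:,ax])<frac*s[ax]
            for sg in(-1,1):
                k=q[lim&(sg*q[:,o]>.3*s[o])]
                if len(k)<4: continue
                bins=np.unique(np.round(k[:,ax]/3),return_inverse=True)[1]
                ed=np.array([k[bins==b][np.argmax(sg*k[bins==b][:,o])] for b in set(bins)],np.float32)
                vx,vy,x0,y0=cv2.fitLine(ed,cv2.DIST_HUBER,0,.01,.01).ravel()
                v=(vx,vy)[ax],(vx,vy)[o]
                t=v[1]/v[0]; da.append(t if ax==0 else -t); off[ax,sg]=(x0,y0)[o]-t*(x0,y0)[ax]
        a+=np.median(da)*.7
    cc=c*1000
    if len(off)==4: cc=cc+e*(off[1,1]+off[1,-1])/2+g*(off[0,1]+off[0,-1])/2; s=np.array([off[1,1]-off[1,-1],off[0,1]-off[0,-1]])
    return cc/1000,s,a,np.array(da)
```

Run:
```python
from h import *
F={n:cv2.imread(f"pics/{n}0.png")[:,:,::-1].copy() for n in("top","side")}
T=dict(yellow=((285,153),(243,242)),green=((250,218),(312,306)),blue=((388,211),(355,168)),white=((199,200),(257,366)))
for c,pt in T.items():
    for n,u in zip(("top","side"),pt):
        m=cv2.morphologyEx(mask(F[n],c),cv2.MORPH_CLOSE,np.ones((3,3)))
        m=cv2.morphologyEx(m,cv2.MORPH_OPEN,np.ones((9,9)))
        print(c,n,*rect2(n,biggest(m,u),.017))
f=F["top"]; m=mask(f,"white"); w=np.zeros_like(m); w[165:205,440:470]=m[165:205,440:470]
k=np.argwhere(w)[:,::-1]; r=rect2("top",k,.148,.4); print("white block",*r)
to_tool([*r[0],.176],r[2])
a=cv2.resize(F["top"][125:285,150:420],None,fx=2.9,fy=2.9,interpolation=2)
cv2.imwrite("pics/c2.png",a[:,:,::-1])
```

```text
yellow top [0.6805 0.1169] [140.5008 117.2756] -0.06280548526271712 [ 0.0251 -0.0216  0.0181 -0.0497]
yellow side [0.6794 0.1155] [145.8423 111.6868] -0.006636606920058963 [-0.0418 -0.0569  0.0369  0.0406]
green top [0.4457 0.2499] [138.3866 110.6836] 0.1969393312604606 [-0.0093 -0.0334  0.0119  0.0287]
green side [0.4444 0.2482] [146.3916 109.2419] 0.20287504218697738 [-0.0638 -0.0324  0.1285  0.0359]
blue top [ 0.4475 -0.2388] [134.3283 108.8688] 0.08855616134328193 [ 0.0026  0.0046 -0.003  -0.0049]
blue side [ 0.4459 -0.2402] [139.0213  99.8768] 0.1379835686666615 [-0.0623 -0.0445  0.0499  0.0463]
white top [0.5208 0.4284] [143.3211 115.9135] 0.2570065182644141 [-0.0073 -0.035   0.0251 -0.0005]
white side [0.5207 0.4266] [151.6865 113.1458] 0.285214865880975 [-0.0641 -0.0622  0.0611  0.117 ]
white block [ 0.5084 -0.4481] [59.281  40.7437] 0.02644393472454909 [-0.0023 -0.0481  0.1041 -0.0216]
tcp [ 0.5061 -0.4482  0.2556] yaw 0.104 tilt -1.0 SHIFT [0.0024 0.0002 0.0796] TURN 0.077 j [-0.8183  0.6055  0.4446  1.411  -0.0006  2.2195]
```

View pics/c2.png

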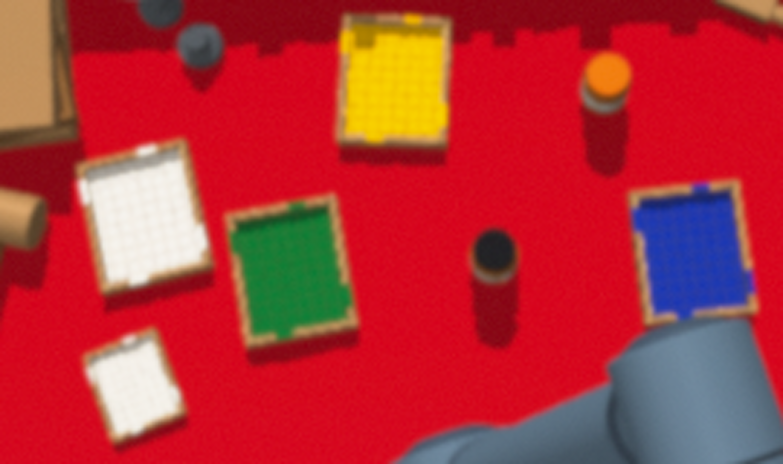

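The crop shows the tray outlines clearly, so their corners can be picked. Yellow is nearly square to world x; green, white and blue lean by about 0.1 to 0.25 rad. Now I descend on the white grip.

Emit:
move_tool([
  [0.002,0,0.03,0.06],
  [0.002,0,0.06,0.06],
  [0.002,0,0.075,0.06],
  [0.002,0,0.079,0.06],
  [0.002,0,0.079,0.06],
  [0.002,0,0.079,0.06],
])

```text
time: 1.85
tcp_pos: [0.5086, -0.449, 0.1788]
orientation: [1.0, 0.021, 0.001, 0.001]
contact_force: [-0.0, -0.2, -0.1]
grip_width: 0.0448
grip_force: 0.0
```

Emit:
move_tool([
  [0,0,0,0],
  [0,0,0,0],
  [0,0,0,0],
  [0,0,0,0],
  [0,0,0,0],
  [0,0,0,0],
], finger_gap=0, force=30)

```text
time: 2.6
tcp_pos: [0.5086, -0.4488, 0.1783]
orientation: [1.0, 0.021, 0.001, 0.001]
contact_force: [0.7, -1.1, 5.3]
grip_width: 0.0214
grip_force: 32.1
```

Run:
```python
from h import *
C=dict(yellow=[(343,15),(450,17),(448,147),(337,140)],green=[(227,212),(335,195),(357,327),(247,346)],white=[(77,165),(185,141),(211,268),(105,294)],blue=[(630,190),(740,182),(756,310),(645,323)])
for c,k in C.items():
    p=plane("top",np.array(k)/2.9+[150,125],.024)[:,:2]
    a=[np.arctan2(*(v:=x)[::-1]) for x in (p[0]-p[3],p[1]-p[2])]+[np.arctan2(-v[0],v[1]) for v in (p[0]-p[1],p[3]-p[2])]
    L=[np.linalg.norm(p[i]-p[i-1]) for i in range(4)]
    print(c,p.mean(0),np.array(L),np.array(a),np.mean(a).round(3))
f=grab_frame("side"); cv2.imwrite("pics/s1.png",cv2.resize(f[40:200,260:460],None,fx=3,fy=3)[:,:,::-1])
```

```text
yellow [0.6779 0.1156] [0.1616 0.1342 0.1678 0.137 ] [-0.0683 -0.0525 -0.0628 -0.1084] -0.073
green [0.4445 0.247 ] [0.166  0.1327 0.1644 0.1329] [0.1382 0.1395 0.1165 0.1281] 0.131
white [0.5176 0.4247] [0.1651 0.1344 0.1626 0.1301] [0.2202 0.1939 0.1839 0.2018] 0.2
blue [ 0.4462 -0.2391] [0.1639 0.1354 0.1582 0.1348] [0.0466 0.0428 0.0305 0.0726] 0.048
```

View pics/s1.png

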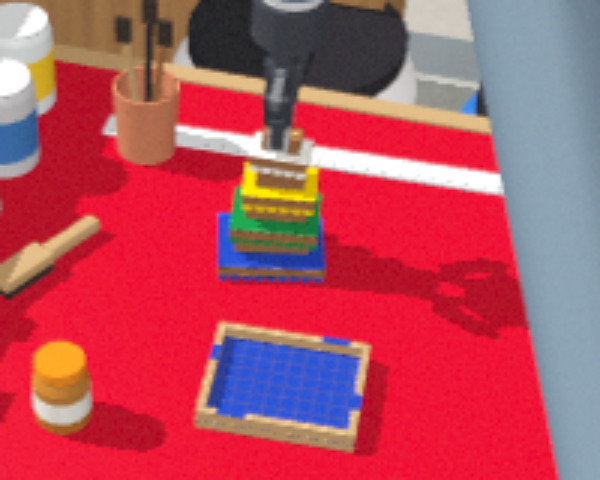

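Emit:
move_tool([
  [0,0,-0.02,0],
  [0,0,-0.06,0],
  [0.003,-0.04,-0.07,-0.16],
  [0.005,-0.09,-0.07,-0.32],
  [0.008,-0.14,-0.07,-0.48],
  [0.011,-0.19,-0.07,-0.64],
  [0.013,-0.24,-0.07,-0.8],
  [0.016,-0.29,-0.07,-0.96],
  [0.019,-0.34,-0.07,-1.12],
  [0.022,-0.39,-0.07,-1.28],
  [0.025,-0.44,-0.07,-1.44],
  [0.025,-0.44,-0.07,-1.6],
])

```text
time: 4.15
tcp_pos: [0.5131, -0.0042, 0.2465]
orientation: [0.677, 0.736, -0.0, -0.001]
contact_force: [0.5, -0.5, -1.3]
grip_width: 0.0211
grip_force: 31.4
```

```bash
python3 -c "
from h import *
to_tool([.519,.426,.0615],.2);print(get_obs()['grip_width'])"
```

```text
tcp [ 0.5131 -0.0042  0.2465] yaw 1.653 tilt -1.0 SHIFT [0.428  0.0418 0.1855] TURN 1.453 j [-0.1323  0.2565 -0.1138  1.203   0.0008  1.3559]
0.021096199795429788
```

Emit:
move_tool([
  [0.04,0.004,0,-0.16],
  [0.09,0.008,0,-0.32],
  [0.14,0.013,0,-0.48],
  [0.19,0.018,0,-0.64],
  [0.24,0.023,0,-0.8],
  [0.29,0.028,0,-0.96],
  [0.34,0.033,0,-1.12],
  [0.385,0.038,0,-1.28],
  [0.41,0.04,0,-1.44],
  [0.428,0.042,0,-1.6],
  [0.428,0.042,0,-1.69],
  [0.428,0.042,0,-1.69],
])

```text
time: 5.65
tcp_pos: [0.5247, 0.4223, 0.2461]
orientation: [-0.095, 0.995, -0.001, -0.001]
contact_force: [0.0, -0.9, -0.3]
grip_width: 0.021
grip_force: 31.4
```

Emit:
move_tool([
  [0,0,0.05,0],
  [0,0,0.1,0],
  [0,0,0.14,0],
  [0,0,0.16,0],
  [0,0,0.168,0],
  [0,0,0.168,0],
  [0,0,0.168,0],
])

```text
time: 6.52
tcp_pos: [0.5263, 0.4228, 0.0807]
orientation: [-0.095, 0.995, 0.001, 0.001]
contact_force: [0.5, 0.2, -0.7]
grip_width: 0.021
grip_force: 31.3
```

Run:
```python
from h import *
to_tool([.519,.426,.0623],.2)
a=grab_frame("side")[280:400,180:380];b=grab_frame("top")[140:260,140:300]
cv2.imwrite("pics/p1.png",np.hstack([cv2.resize(a,None,fx=2.2,fy=2.2),cv2.resize(b,(352,264))])[:,:,::-1])
```

```text
tcp [0.5263 0.4228 0.0807] yaw -2.951 tilt -1.0 SHIFT [0.0066 0.0045 0.0184] TURN -0.009 j [ 0.5829  0.6691  0.0992  0.9985 -0.0001  0.3921]
```

View pics/p1.png

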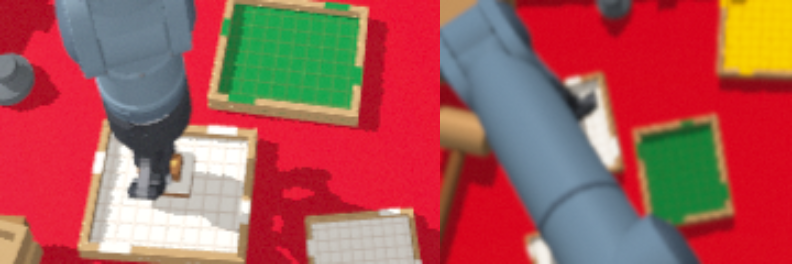

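The side view shows the white block held level over its tray, slightly off centre as the numbers say. I correct that and lower it.

Emit:
move_tool([
  [0.0066,0.0045,0,0],
  [0.0066,0.0045,0.008,0],
  [0.0066,0.0045,0.014,0],
  [0.0066,0.0045,0.017,0],
  [0.0066,0.0045,0.018,0],
  [0.0066,0.0045,0.018,0],
  [0.0066,0.0045,0.018,0],
])

```text
time: 7.5
tcp_pos: [0.5177, 0.4253, 0.0623]
orientation: [-0.095, 0.995, -0.0, -0.0]
contact_force: [-2.4, -1.7, 7.6]
grip_width: 0.0215
grip_force: 32.4
```

Emit:
move_tool([
  [0,0,0,0],
  [0,0,0,0],
  [0,0,0,0],
  [0,0,-0.02,0],
  [0,0,-0.06,0],
  [0,0,-0.12,0],
  [0,0,-0.17,0],
  [0,0,-0.17,0],
], finger_gap=0.06)

```text
time: 8.5
tcp_pos: [0.5205, 0.4271, 0.237]
orientation: [-0.095, 0.995, 0.002, 0.005]
contact_force: [0.4, -0.2, -0.4]
grip_width: 0.0598
grip_force: 0.0
```

Run:
```python
from h import *
F={n:grab_frame(n) for n in("top","side")}
for n in F: cv2.imwrite(f"pics/{n}2.png",F[n][:,:,::-1])
def stack(c,z):
    for n,(x0,y0,x1,y1) in dict(top=(420,160,480,225),side=(318,75,385,145)).items():
        m=mask(F[n],c);w=np.zeros_like(m);w[y0:y1,x0:x1]=m[y0:y1,x0:x1]
        w=cv2.morphologyEx(w,cv2.MORPH_OPEN,np.ones((3,3)))
        k=np.argwhere(w)[:,::-1]; print(c,n,*rect(n,k,z),'|',*rect2(n,k,z,.4))
stack("yellow",.106)
a=cv2.resize(F["top"][160:230,410:490],None,fx=5,fy=5,interpolation=2)
b=cv2.resize(F["side"][75:145,312:392],None,fx=5,fy=5,interpolation=2)
cv2.imwrite("pics/c3.png",np.hstack([a,b])[:,:,::-1])
```

```text
yellow top [ 0.5031 -0.4442] [85.4219 63.2282] 0.14771332841519458 | [ 0.5031 -0.4442] [80.7874 59.0492] 0.15687395928580505 [ 0.0148 -0.0312 -0.0263  0.0364]
yellow side [0. 0.] [0. 0.] 0.0 | [0. 0.] [0. 0.] nan []
  return _methods._mean(a, axis=axis, dtype=dtype,
  ret = ret.dtype.type(ret / rcount)
```

View pics/c3.png

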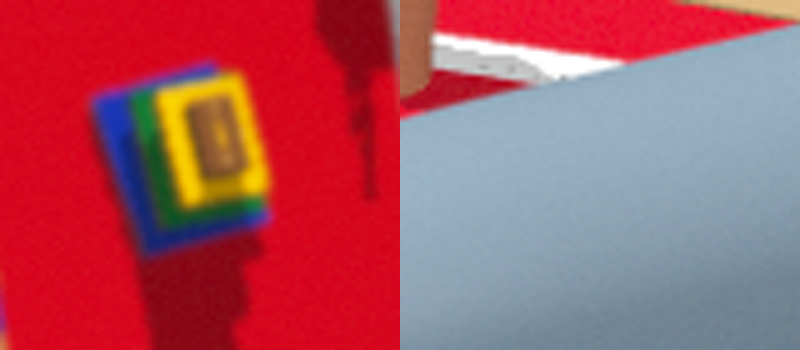

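The crop shows the yellow block now on top of the stack, its shoulder about 85x60 mm at 0.15 rad. The arm hides the stack in the side view.

Emit:
move_tool([
  [0.012,-0.06,0,0],
  [0.025,-0.12,0,0],
  [0.038,-0.18,0,0],
  [0.051,-0.24,0,0],
  [0.064,-0.30,0,0],
  [0.077,-0.36,0,0],
  [0.09,-0.42,0,0],
  [0.103,-0.48,0,0.01],
  [0.116,-0.54,0,0.02],
  [0.129,-0.60,0,0.03],
  [0.142,-0.66,0,0.04],
  [0.155,-0.71,0,0.04],
])

```text
time: 10.1
tcp_pos: [0.4994, -0.3027, 0.2288]
orientation: [-0.075, 0.997, 0.001, -0.001]
contact_force: [-0.3, 0.4, 0.5]
grip_width: 0.0601
grip_force: 0.0
```

Emit:
move_tool([
  [0.01,-0.05,0,0],
  [0.02,-0.1,0,0],
  [0.027,-0.13,0,0],
  [0.027,-0.142,0,0],
  [0.027,-0.142,0,0],
  [0.027,-0.142,0,0],
])

```text
time: 10.85
tcp_pos: [0.4957, -0.4439, 0.231]
orientation: [-0.076, 0.997, 0.001, -0.0]
contact_force: [0.2, 0.9, -0.3]
grip_width: 0.06
grip_force: 0.0
```

Run:
```python
from h import *
F={n:grab_frame(n) for n in("top","side")}
to_tool([.5031,-.4442,.134],.15)
f=F["side"];m=mask(f,"yellow");w=np.zeros_like(m);w[75:145,318:385]=m[75:145,318:385]
k=np.argwhere(w)[:,::-1]; print(rect("side",k,.106)) 
print(proj("side",[.5031,-.4442,.126]))
cv2.imwrite("pics/c4.png",cv2.resize(f[60:160,290:410],None,fx=4,fy=4,interpolation=2)[:,:,::-1])
```

```text
tcp [ 0.4958 -0.4441  0.2315] yaw -2.989 tilt -1.0 SHIFT [-0.0072 -0.0013  0.0975] TURN 0.003 j [-0.8257  0.5802  0.3396  1.3304  0.0001 -0.9785]
(array([ 0.4955, -0.411 ]), array([140.7275,  83.3254]), np.float64(-1.3105714830559858))
[[353.4771  95.8798]]
```

View pics/c4.png

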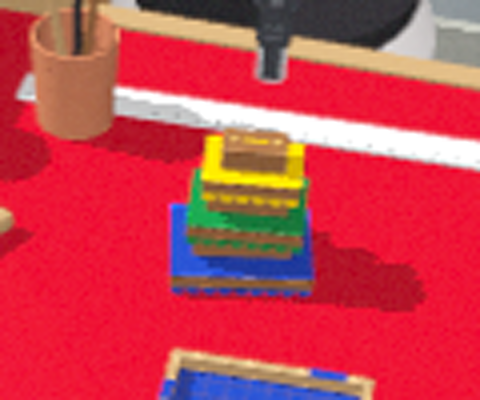

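The side view shows the yellow grip top at about (354,95). Its predicted position is (353.5,95.9), so the height is confirmed.

Emit:
move_tool([
  [-0.007,-0.001,0.04,0],
  [-0.007,-0.001,0.08,0],
  [-0.007,-0.001,0.093,0],
  [-0.007,-0.001,0.097,0],
  [-0.007,-0.001,0.097,0],
  [-0.007,-0.001,0.097,0],
], finger_gap=0.055)

```text
time: 11.7
tcp_pos: [0.5033, -0.4463, 0.1362]
orientation: [-0.076, 0.997, -0.001, 0.001]
contact_force: [0.5, -0.0, 0.0]
grip_width: 0.0551
grip_force: 0.0
```

Emit:
move_tool([
  [0,0,0,0],
  [0,0,0,0],
  [0,0,0,0],
  [0,0,0,0],
  [0,0,0,0],
  [0,0,0,0],
], finger_gap=0, force=35)

```text
time: 12.45
tcp_pos: [0.503, -0.4461, 0.1354]
orientation: [-0.075, 0.997, -0.001, 0.001]
contact_force: [-0.6, -0.1, 4.4]
grip_width: 0.0294
grip_force: 35.5
```

Emit:
move_tool([
  [0,0,-0.01,0],
  [0,0,-0.03,0],
  [0,0,-0.06,0],
  [0,0,-0.1,0],
  [0,0,-0.1,0],
  [0,0,-0.1,0],
])

```text
time: 13.2
tcp_pos: [0.5023, -0.4451, 0.2334]
orientation: [-0.076, 0.997, 0.001, -0.0]
contact_force: [0.3, -0.3, -1.9]
grip_width: 0.0289
grip_force: 34.8
```

```bash
python3 -c "
from h import *
to_tool([.679,.116,.2],-.07)"
```

```text
tcp [ 0.5023 -0.4451  0.2334] yaw -2.99 tilt -1.0 SHIFT [-0.2593  0.5281  0.0338] TURN 0.221 j [-0.8196  0.594   0.3679  1.346  -0.     -0.9708]
```

Emit:
move_tool([
  [-0.02,0.04,0,0.02],
  [-0.045,0.09,0,0.05],
  [-0.07,0.14,0,0.08],
  [-0.095,0.19,0,0.11],
  [-0.12,0.24,0,0.14],
  [-0.145,0.29,0,0.17],
  [-0.17,0.34,0,0.2],
  [-0.195,0.39,0,0.22],
  [-0.22,0.44,0,0.22],
  [-0.24,0.49,0,0.22],
  [-0.255,0.52,0,0.22],
  [-0.26,0.528,0,0.22],
])

```text
time: 14.7
tcp_pos: [0.6791, 0.118, 0.2317]
orientation: [0.033, 0.999, -0.0, -0.002]
contact_force: [1.5, -1.1, -0.8]
grip_width: 0.0293
grip_force: 35.0
```

Emit:
move_tool([
  [0,0,0.03,0],
  [0,0,0.07,0],
  [0,0,0.11,0],
  [0,0,0.14,0],
  [0,0,0.15,0],
  [0,0,0.15,0],
])

```text
time: 15.45
tcp_pos: [0.6793, 0.1149, 0.0835]
orientation: [0.035, 0.999, -0.0, -0.001]
contact_force: [0.5, -0.1, -1.4]
grip_width: 0.0291
grip_force: 34.9
```

```bash
python3 -c "
from h import *
to_tool([.679,.116,.0614],-.07)"
```

```text
tcp [0.6793 0.1149 0.0835] yaw 3.072 tilt -1.0 SHIFT [0.0003 0.0011 0.0221] TURN 0.0 j [ 0.0757  0.6984  0.1613  1.0359 -0.0003  0.1453]
```

Emit:
move_tool([
  [0,0.001,0.01,0],
  [0,0.001,0.017,0],
  [0,0.001,0.02,0],
  [0,0.001,0.0215,0],
  [0,0.001,0.022,0],
  [0,0.001,0.022,0],
  [0,0.001,0.022,0],
])

```text
time: 16.32
tcp_pos: [0.6803, 0.1167, 0.0625]
orientation: [0.034, 0.999, -0.0, 0.0]
contact_force: [-0.6, 0.2, -1.1]
grip_width: 0.0292
grip_force: 34.9
```

Emit:
move_tool([
  [0,0,0.001,0],
  [0,0,0.0015,0],
  [0,0,0.0015,0],
  [0,0,0.0015,0],
])

```text
time: 16.82
tcp_pos: [0.6803, 0.1166, 0.0614]
orientation: [0.034, 0.999, -0.0, 0.0]
contact_force: [-1.7, -0.3, 5.8]
grip_width: 0.0291
grip_force: 35.7
```

Emit:
move_tool([
  [0,0,0,0],
  [0,0,0,0],
  [0,0,0,0],
  [0,0,-0.02,0],
  [0,0,-0.06,0],
  [0,0,-0.12,0],
  [0,0,-0.17,0],
  [0,0,-0.17,0],
], finger_gap=0.065)

```text
time: 17.82
tcp_pos: [0.683, 0.1169, 0.2367]
orientation: [0.034, 0.999, 0.001, 0.005]
contact_force: [0.1, -0.3, -0.3]
grip_width: 0.0651
grip_force: 0.0
```

Run:
```python
from h import *
F={n:grab_frame(n) for n in("top","side")}
for n in F: cv2.imwrite(f"pics/{n}3.png",F[n][:,:,::-1])
for n,(x0,y0,x1,y1) in dict(top=(420,160,480,225),side=(318,75,385,145)).items():
    m=mask(F[n],"green");w=np.zeros_like(m);w[y0:y1,x0:x1]=m[y0:y1,x0:x1]
    k=np.argwhere(w)[:,::-1]; print(n,*rect(n,k,.064),'|',*rect2(n,k,.064,.4))
    if n=="top": to_tool([*rect(n,k,.064)[0],.094],rect(n,k,.064)[2]); print(proj("side",[*rect(n,k,.064)[0],.084]))
a=cv2.resize(F["top"][160:230,410:490],None,fx=5,fy=5,interpolation=2)
b=cv2.resize(F["side"][75:145,312:392],None,fx=5,fy=5,interpolation=2)
cv2.imwrite("pics/c5.png",np.hstack([a,b])[:,:,::-1])
```

```text
top [ 0.505  -0.4452] [96.0356 72.5118] 0.14105154746165915 | [ 0.5055 -0.4453] [90.8615 68.5467] 0.14817333817417655 [-0.009  -0.0248  0.009   0.0095]
tcp [0.6805 0.1167 0.231 ] yaw 3.073 tilt -1.0 SHIFT [ 0.1367 -0.5727  0.1368] TURN -0.21 j [ 0.0781  0.6384  0.439   1.3701 -0.0001  0.1469]
[[352.0853 105.9977]]
side [ 0.505  -0.4382] [96.6512 94.4654] -1.4255212222262106 | [ 0.5041 -0.435 ] [82.8707 89.7204] -1.420069543229305 [ 0.0072 -0.0183  0.0012 -0.1385]
```

View pics/c5.png

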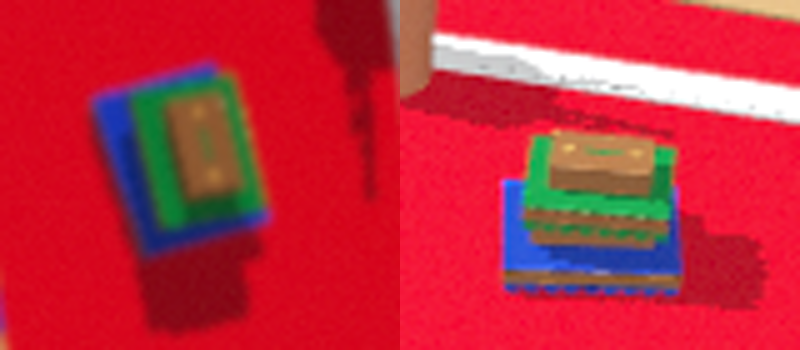

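The crop shows the green block on top. Its grip centre in the side view is (352.6,105.4) against a predicted (352.1,106.0), so position and height agree.

Emit:
move_tool([
  [0.013,-0.055,0,-0.02],
  [0.026,-0.11,0,-0.05],
  [0.039,-0.165,0,-0.08],
  [0.052,-0.22,0,-0.11],
  [0.065,-0.275,0,-0.14],
  [0.078,-0.33,0,-0.17],
  [0.091,-0.385,0,-0.2],
  [0.104,-0.44,0,-0.21],
  [0.117,-0.495,0,-0.21],
  [0.13,-0.545,0,-0.21],
  [0.137,-0.573,0,-0.21],
  [0.137,-0.573,0,-0.21],
])

```text
time: 19.42
tcp_pos: [0.5021, -0.4469, 0.2277]
orientation: [-0.069, 0.998, 0.002, -0.001]
contact_force: [0.3, 1.1, -0.2]
grip_width: 0.065
grip_force: 0.0
```

Emit:
move_tool([
  [0,0,0.03,0],
  [0,0,0.08,0],
  [0,0,0.1,0],
  [0,0,0.1,0],
  [0,0,0.1,0],
])

```text
time: 20.05
tcp_pos: [0.5046, -0.445, 0.1314]
orientation: [-0.071, 0.997, -0.0, 0.0]
contact_force: [0.0, 0.1, 1.0]
grip_width: 0.0649
grip_force: 0.0
```

```bash
python3 -c "
from h import *
to_tool([.505,-.4452,.093],.145)"
```

```text
tcp [ 0.5046 -0.445   0.1314] yaw -2.999 tilt -1.0 SHIFT [-0.0004 -0.0002  0.0384] TURN -0.003 j [-0.817   0.6316  0.1683  1.107   0.0001 -0.9591]
```

Emit:
move_tool([
  [0,0,0.02,0],
  [0,0,0.034,0],
  [0,0,0.038,0],
  [0,0,0.038,0],
  [0,0,0.038,0],
])

```text
time: 20.68
tcp_pos: [0.5044, -0.446, 0.0936]
orientation: [-0.071, 0.998, -0.001, 0.0]
contact_force: [-0.4, -0.4, 0.6]
grip_width: 0.065
grip_force: 0.0
```

Emit:
move_tool([
  [0,0,0,0],
  [0,0,0,0],
  [0,0,0,0],
  [0,0,0,0],
  [0,0,0,0],
  [0,0,0,0],
], finger_gap=0, force=45)

```text
time: 21.42
tcp_pos: [0.5045, -0.4461, 0.0937]
orientation: [-0.071, 0.998, -0.001, 0.001]
contact_force: [-0.4, -0.5, 5.0]
grip_width: 0.0366
grip_force: 47.5
```

Emit:
move_tool([
  [0,0,-0.01,0],
  [0,0,-0.03,0],
  [0,0,-0.07,0],
  [0,0,-0.12,0],
  [0,0,-0.14,0],
  [0,0,-0.14,0],
  [0,0,-0.14,0],
])

```text
time: 22.3
tcp_pos: [0.5034, -0.4448, 0.2309]
orientation: [-0.071, 0.998, 0.001, -0.001]
contact_force: [0.3, -0.5, -2.4]
grip_width: 0.0369
grip_force: 46.7
```

```bash
python3 -c "
from h import *
to_tool([.445,.248,.2],.131)"
```

```text
tcp [ 0.5034 -0.4448  0.2309] yaw -3.0 tilt -1.0 SHIFT [-0.0398  0.694   0.0327] TURN 0.01 j [-0.818   0.5976  0.3677  1.3441 -0.     -0.9593]
```

Emit:
move_tool([
  [-0.002,0.04,0,0],
  [-0.006,0.09,0,0],
  [-0.01,0.145,0,0],
  [-0.013,0.2,0,0],
  [-0.016,0.255,0,0],
  [-0.019,0.31,0,0],
  [-0.022,0.365,0,0],
  [-0.025,0.42,0,0],
  [-0.028,0.475,0,0],
  [-0.031,0.53,0,0],
  [-0.034,0.585,0,0.01],
  [-0.037,0.635,0,0.01],
])

```text
time: 23.8
tcp_pos: [0.4495, 0.1898, 0.2309]
orientation: [-0.066, 0.998, -0.0, -0.002]
contact_force: [0.7, 0.2, -2.0]
grip_width: 0.0364
grip_force: 46.7
```

Emit:
move_tool([
  [-0.002,0.035,0,0],
  [-0.003,0.055,0,0],
  [-0.003,0.059,0,0],
  [-0.003,0.059,0.02,0],
  [-0.003,0.059,0.06,0],
  [-0.003,0.059,0.1,0],
  [-0.003,0.059,0.13,0],
  [-0.003,0.059,0.145,0],
  [-0.003,0.059,0.145,0],
  [-0.003,0.059,0.145,0],
])

```text
time: 25.05
tcp_pos: [0.4476, 0.2474, 0.0889]
orientation: [-0.065, 0.998, 0.0, 0.001]
contact_force: [0.6, 0.5, -2.4]
grip_width: 0.0373
grip_force: 46.7
```

```bash
python3 -c "
from h import *
to_tool([.445,.248,.0617],.131)"
```

```text
tcp [0.4476 0.2474 0.0889] yaw -3.011 tilt -1.0 SHIFT [0.0025 0.001  0.0272] TURN -0.0 j [ 0.3809  0.3668 -0.3939  0.8082 -0.0002  0.25  ]
```

Emit:
move_tool([
  [0.0025,0.001,0.012,0],
  [0.0025,0.001,0.02,0],
  [0.0025,0.001,0.024,0],
  [0.0025,0.001,0.026,0],
  [0.0025,0.001,0.0275,0],
  [0.0025,0.001,0.0275,0],
  [0.0025,0.001,0.0275,0],
  [0.0025,0.001,0.0275,0],
])

```text
time: 26.05
tcp_pos: [0.4436, 0.2478, 0.0616]
orientation: [-0.066, 0.998, -0.0, -0.0]
contact_force: [-5.3, -1.7, 11.7]
grip_width: 0.0371
grip_force: 48.3
```

Emit:
move_tool([
  [0,0,0,0],
  [0,0,0,0],
  [0,0,0,0],
  [0,0,-0.02,0],
  [0,0,-0.06,0],
  [0,0,-0.11,0],
  [0,0,-0.15,0],
  [0,0,-0.15,0],
], finger_gap=0.075)

```text
time: 27.05
tcp_pos: [0.4464, 0.2489, 0.2138]
orientation: [-0.066, 0.998, 0.001, 0.004]
contact_force: [0.0, 0.5, -0.6]
grip_width: 0.0749
grip_force: 0.0
```

Run:
```python
from h import *
F={n:grab_frame(n) for n in("top","side")}
for n in F: cv2.imwrite(f"pics/{n}4.png",F[n][:,:,::-1])
for n,(x0,y0,x1,y1) in dict(top=(420,160,480,225),side=(318,95,385,145)).items():
    m=mask(F[n],"blue");w=np.zeros_like(m);w[y0:y1,x0:x1]=m[y0:y1,x0:x1]
    k=np.argwhere(w)[:,::-1]; r=rect(n,k,.022);print(n,*r,'|',*rect2(n,k,.022,.4))
    if n=="top": to_tool([*r[0],.0505],r[2]); print(proj("side",[*r[0],.042]))
a=cv2.resize(F["top"][160:230,410:490],None,fx=5,fy=5,interpolation=2)
b=cv2.resize(F["side"][75:145,312:392],None,fx=5,fy=5,interpolation=2)
cv2.imwrite("pics/c6.png",np.hstack([a,b])[:,:,::-1])
```

```text
top [ 0.5083 -0.4448] [115.5969  88.9718] 0.24321408536835443 | [ 0.5086 -0.4447] [110.0167  84.6699] 0.23305209652372505 [-0.0046  0.0005 -0.0025  0.0022]
tcp [0.4441 0.248  0.2101] yaw -3.01 tilt -1.0 SHIFT [ 0.0271 -0.6952  0.1596] TURN -0.112 j [ 0.3845  0.2619 -0.2023  1.1061 -0.0001  0.2532]
[[350.2363 115.8765]]
side [ 0.452  -0.4017] [43.1585 19.1558] 0.8995910488306289 | [ 0.452  -0.4017] [43.1585 19.1558] nan []
  return _methods._mean(a, axis=axis, dtype=dtype,
  ret = ret.dtype.type(ret / rcount)
```

View pics/c6.png

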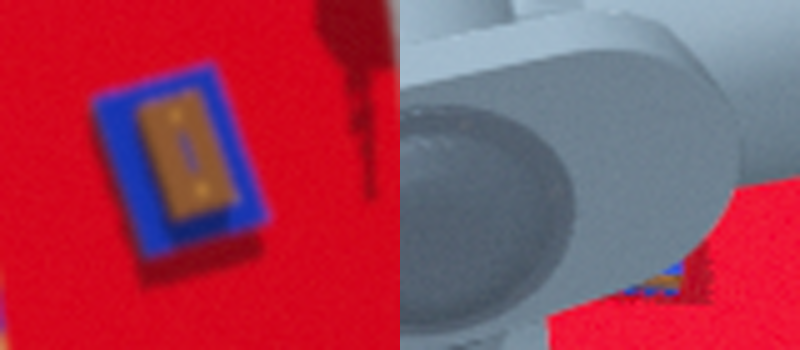

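The crop shows the blue block alone on the table at 0.24 rad. The side view is hidden by the arm, but the earlier side views agree with this position.

Emit:
move_tool([
  [0.002,-0.055,0,0],
  [0.004,-0.11,0,0],
  [0.006,-0.165,0,0],
  [0.008,-0.22,0,0],
  [0.01,-0.275,0,0],
  [0.012,-0.33,0,0],
  [0.014,-0.385,0,-0.02],
  [0.017,-0.44,0,-0.04],
  [0.02,-0.495,0,-0.06],
  [0.023,-0.55,0,-0.08],
  [0.025,-0.605,0,-0.1],
  [0.027,-0.655,0,-0.11],
])

```text
time: 28.65
tcp_pos: [0.5019, -0.4063, 0.2077]
orientation: [-0.12, 0.993, 0.001, -0.001]
contact_force: [0.9, -0.2, 0.5]
grip_width: 0.0751
grip_force: 0.0
```

Emit:
move_tool([
  [0,-0.025,0,0],
  [0,-0.04,0.02,0],
  [0,-0.04,0.06,0],
  [0,-0.04,0.1,0],
  [0,-0.04,0.11,0],
  [0,-0.04,0.11,0],
  [0,-0.04,0.11,0],
])

```text
time: 29.52
tcp_pos: [0.5134, -0.4445, 0.1021]
orientation: [-0.12, 0.993, -0.001, 0.001]
contact_force: [-0.5, 0.2, 0.8]
grip_width: 0.075
grip_force: 0.0
```

Run:
```python
from h import *
to_tool([.5083,-.4448,.0505],.24)
f=grab_frame("side"); cv2.imwrite("pics/c7.png",cv2.resize(f[60:180,290:410],None,fx=4,fy=4,interpolation=2)[:,:,::-1])
```

```text
tcp [ 0.5134 -0.4445  0.1021] yaw -2.9 tilt -1.0 SHIFT [0.0051 0.001  0.0515] TURN 0.002 j [-0.807   0.6609  0.1424  1.0494 -0.     -1.0485]
```

View pics/c7.png

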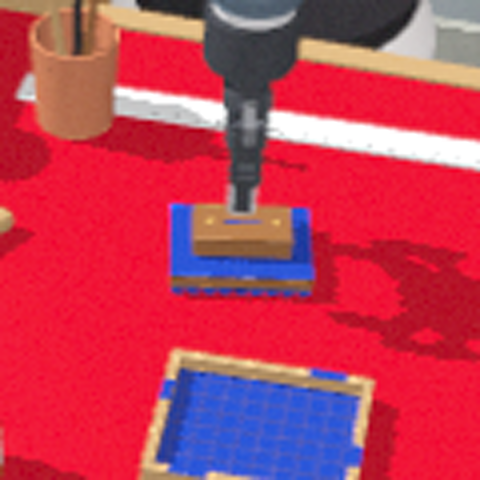

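In the side view the blue grip top is centred at (350.8,115.5) against a predicted (350.2,115.9), so I go on.

Emit:
move_tool([
  [0.005,0.001,0.02,0],
  [0.005,0.001,0.04,0],
  [0.005,0.001,0.049,0],
  [0.005,0.001,0.051,0],
  [0.005,0.001,0.051,0],
  [0.005,0.001,0.051,0],
])

```text
time: 30.32
tcp_pos: [0.5079, -0.4446, 0.0503]
orientation: [-0.12, 0.993, -0.001, 0.001]
contact_force: [0.8, -1.2, -0.2]
grip_width: 0.0751
grip_force: 0.0
```

Emit:
move_tool([
  [0,0,0,0],
  [0,0,0,0],
  [0,0,0,0],
  [0,0,0,0],
  [0,0,0,0],
  [0,0,0,0],
], finger_gap=0, force=60)

```text
time: 31.08
tcp_pos: [0.5079, -0.4447, 0.0503]
orientation: [-0.12, 0.993, -0.001, 0.001]
contact_force: [-0.4, -0.6, 5.6]
grip_width: 0.0445
grip_force: 64.3
```

Emit:
move_tool([
  [0,0,-0.01,0],
  [0,0,-0.03,0],
  [0,0,-0.06,0],
  [0,0,-0.1,0],
  [0,0,-0.1,0],
  [0,0,-0.1,0],
])

```text
time: 31.82
tcp_pos: [0.5067, -0.4434, 0.1478]
orientation: [-0.12, 0.993, 0.001, -0.001]
contact_force: [-0.2, 0.4, -4.4]
grip_width: 0.0445
grip_force: 63.6
```

```bash
python3 -c "
from h import *
to_tool([.4465,-.239,.0617],.048)"
```

```text
tcp [ 0.5067 -0.4434  0.1478] yaw -2.9 tilt -1.0 SHIFT [0.0096 0.2127 0.0866] TURN 0.193 j [-0.813   0.6262  0.2023  1.1492 -0.     -1.0542]
```

Emit:
move_tool([
  [0.002,0.04,0,0.05],
  [0.004,0.085,0,0.1],
  [0.006,0.13,0,0.15],
  [0.008,0.175,0,0.19],
  [0.01,0.205,0,0.19],
  [0.01,0.213,0.01,0.19],
  [0.01,0.213,0.03,0.19],
  [0.01,0.213,0.05,0.19],
  [0.01,0.213,0.062,0.19],
  [0.01,0.213,0.062,0.19],
  [0.01,0.213,0.062,0.19],
])

```text
time: 33.2
tcp_pos: [0.4471, -0.2401, 0.0876]
orientation: [-0.025, 1.0, -0.0, 0.0]
contact_force: [-0.4, -1.0, -3.0]
grip_width: 0.0443
grip_force: 63.5
```

```bash
python3 -c "
from h import *
to_tool([.4465,-.239,.0603],.048)"
```

```text
tcp [ 0.4471 -0.2401  0.0876] yaw -3.091 tilt -1.0 SHIFT [0.0006 0.0012 0.0273] TURN 0.003 j [-0.6178  0.3625 -0.4046  0.8031 -0.0001 -0.6687]
```

Emit:
move_tool([
  [0,0.001,0.012,0],
  [0,0.001,0.02,0],
  [0,0.001,0.024,0],
  [0,0.001,0.026,0],
  [0,0.001,0.0275,0],
  [0,0.001,0.0275,0],
  [0,0.001,0.0275,0],
])

```text
time: 34.08
tcp_pos: [0.4468, -0.2387, 0.0602]
orientation: [-0.026, 1.0, -0.0, 0.0]
contact_force: [-1.8, 1.9, 1.6]
grip_width: 0.0447
grip_force: 64.2
```

Emit:
move_tool([
  [0,0,0,0],
  [0,0,0,0],
  [0,0,0,0],
  [0,0,-0.02,0],
  [0,0,-0.06,0],
  [0,0,-0.11,0],
  [0,0,-0.15,0],
  [0,-0.05,-0.15,0],
  [0,-0.1,-0.15,0],
  [0,-0.15,-0.15,0],
  [0,-0.2,-0.15,0],
  [0,-0.2,-0.15,0],
], finger_gap=0.08)

```text
time: 35.58
tcp_pos: [0.4565, -0.4419, 0.2088]
orientation: [-0.024, 1.0, -0.001, 0.0]
contact_force: [-0.3, 0.6, -0.6]
grip_width: 0.0802
grip_force: 0.0
```

Run:
```python
from h import *
for n in("top","side"):
    F=grab_frame(n); cv2.imwrite(f"pics/{n}5.png",F[:,:,::-1])
    if n=="top": cv2.imwrite("pics/e_top.png",cv2.resize(F[125:285,150:420],None,fx=2.9,fy=2.9,interpolation=2)[:,:,::-1])
    else: cv2.imwrite("pics/e_side.png",cv2.resize(F[130:400,190:400],None,fx=2.2,fy=2.2,interpolation=2)[:,:,::-1])
```

```text
(no output)
```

View pics/e_top.png

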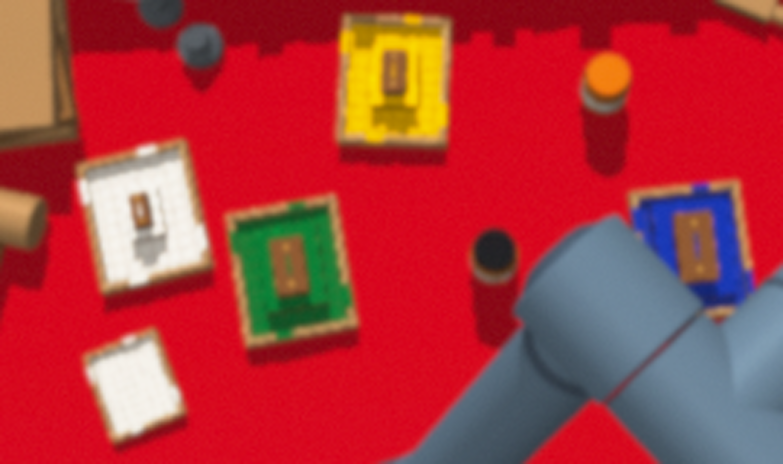

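View pics/e_side.png

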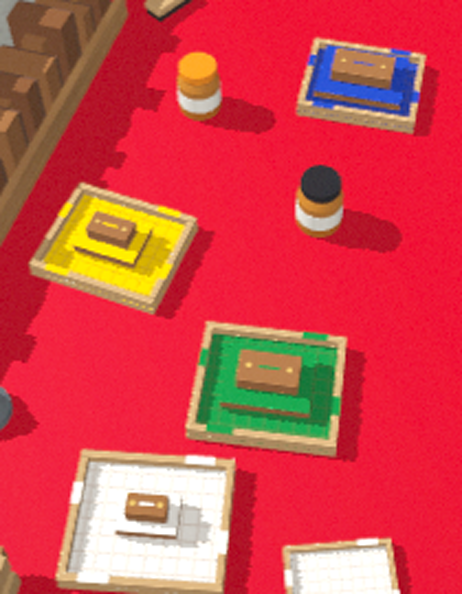

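Both views show each block lying flat in its own tray, roughly central, with the jars in their places. Before handing in I check the grip centres in numbers: top crop white (141,211), yellow (395,72), green (289,266), blue (697,246); side crop (147,507), (111,227), (269,369), (362,66).

Run:
```python
from h import *
T=dict(white=((.519,.426),(141,211),(147,503)),yellow=((.679,.116),(395,72),(111,224)),green=((.445,.248),(289,264),(269,364)),blue=((.4465,-.239),(697,246),(362,63)))
for c,(t,a,b) in T.items():
    p,e=tri(np.array(a)/2.9+[150,125],np.array(b)/2.2+[190,130]); print(c,p,"gap",e,"off tray mm",(p[:2]-t)*1000,"top@.052",(plane("top",np.array(a)/2.9+[150,125],.052)[0,:2]-t)*1000)
o=get_obs();print(o["tcp_pos"],abs(o["joint_vel"]).max())
```

```text
white [0.5196 0.4229 0.0502] gap 0.0014242096717797638 off tray mm [ 0.6432 -3.1401] top@.052 [-0.4669 -3.6087]
yellow [0.6797 0.1133 0.0517] gap 0.0018029188107889225 off tray mm [ 0.7023 -2.7064] top@.052 [-0.3348 -2.8321]
green [0.4451 0.2455 0.0575] gap 0.0007726780463656204 off tray mm [ 0.1357 -2.47  ] top@.052 [ 1.4616 -1.7494]
blue [ 0.448  -0.2407  0.0509] gap 0.001792946945341213 off tray mm [ 1.4581 -1.7443] top@.052 [ 0.3669 -1.5393]
[ 0.4567 -0.4384  0.2093] 0.027496020061433413
```

All four blocks measure within 4 mm of their tray centres, and their grip tops are at about 0.052 m, which is seated height.

Emit:
move_tool([
  [0,0,0,0],
  [0,0,0,0],
  [0,0,0,0],
])

```text
time: 36.05
tcp_pos: [0.4572, -0.4376, 0.2102]
orientation: [-0.026, 1.0, -0.0, 0.0]
contact_force: [0.4, -0.4, 0.8]
grip_width: 0.0801
grip_force: 0.0
```

```bash
python3 -c "
from rig import *
print(finish_job())"
```

```text
the job is handed in; nothing more can be done
None
```

I handed the job in at about 36 s: each of the four blocks lies face down in the tray of its own colour, measured within 4 mm of centre and square to it by eye, and the jars were not touched; the verdict was not shown to me.

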